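# Snap the long spanner into its spring clips

### The job

Put the longer of the two spanners away in its spring-clip holder: lay it flat along the holder, centred on the two raised rests with its shank over the rollers of both clips, and let go of it there. Then press it straight down from above until both clips have snapped shut over the shank and it lies level and fully home. Leave everything else on the table where it is.

Things in the scene. Friction and masses are not known exactly. Their poses are not given: they have to be found in the camera images.
- long_spanner: The longer spanner, silver, 135 mm long, 0.11 kg, flat. Origin: mid-length, at its underside. y runs along it (ring end +y, open end -y; either way round is fine in the holder), z up. Shank 14 mm wide, reaching 37 mm either side of the origin, underside 2 mm and top 8 mm above the origin. Heads 32 mm wide, 9 mm high.
- holder: Spring-clip holder fixed to the table: plywood base 170 x 60 x 12 mm carrying two roller clips and, outside them, two dark wooden rests. Origin: centre of its underside, on the table; x along its length, y across, z up. Between the clips is a free gap 48 mm long for fingers.
- clip_near (a point): Middle of the clip at holder x = -28 mm, 40 mm above the table. Two black rollers (16 mm diameter, 8 mm long, axes along x) on sprung steel arms: centres at y = +-12 mm and 40 mm above the table, tops at 48 mm, gap between them 8 mm. Pressing the shank down with about 4 to 6 N per clip (10 N in all, at the middle) forces them apart; they spring back over its top edges and hold it.
- clip_far (a point): Middle of the second, equal clip at holder x = +28 mm, 40 mm above the table.
- seat (a point): Where the spanner's origin lies when home: holder x = 0, y = 0, 25 mm above the table (up to 1.5 mm higher once let go). Laid on the holder but not yet pressed, its heads lie on the raised rests, level, its shank just over the rollers and its origin about 44 mm above the table.
- rest_near (a joint): Sprung wooden rest (top 22 x 26 mm) at holder x = -57 mm, under one head of the spanner: 0 raised (top 44.5 mm above the table), 0.0195 m pushed fully down (top 25 mm). It carries the spanner's weight; takes 1.3 to 1.9 N to push down.
- rest_far (a joint): The equal sprung rest at holder x = +57 mm.
- jaw_near_left (a joint): Angle of one sprung roller arm of the holder (clip at x = -28 mm, +y side): 0 shut, grows to 0.1 to 0.2 rad as the shank forces its way past.
- jaw_near_right (a joint): Angle of one sprung roller arm of the holder (clip at x = -28 mm, -y side): 0 shut, grows to 0.1 to 0.2 rad as the shank forces its way past.
- jaw_far_left (a joint): Angle of one sprung roller arm of the holder (clip at x = +28 mm, +y side): 0 shut, grows to 0.1 to 0.2 rad as the shank forces its way past.
- jaw_far_right (a joint): Angle of one sprung roller arm of the holder (clip at x = +28 mm, -y side): 0 shut, grows to 0.1 to 0.2 rad as the shank forces its way past.
- short_spanner: Bystander: the shorter spanner, black, 105 x 32 x 9 mm, lying flat on the table; not to be moved. Origin mid-length, underside; y along its length.
- push_block_a: Bystander: yellow push block with upright handle, 132 x 90 x 105 mm. Origin centre of underside.
- push_block_b: Bystander: second yellow push block with upright handle, 126 x 90 x 99 mm. Origin centre of underside.
- oak_strip: Bystander: oak strip 34 x 270 x 16 mm, y along its length. Origin centre of underside.
- tin: Bystander: round grey tin, 68 mm diameter, 26 mm high. Origin centre of underside.
- offcut: Bystander: wood offcut 55 x 75 x 22 mm. Origin centre of underside.
Things that resemble listed ones, but are neither listed nor needed, are in the scene too. Of the things shaped like the holder, the plywood one is meant.

How it is judged:
On the way:
1. the long spanner lies flat and centred on the raised rests, over the rollers, and has been let go (x of long_spanner in the frame of holder between -0.008 and 0.008 m and y of long_spanner in the frame of holder between -0.005 and 0.005 m and angle between the y axis of long_spanner and the x axis of holder, either way round below 0.12 rad and z of long_spanner in the frame of holder between 0.039 and 0.05 m and angle between long_spanner's own z axis and vertical below 0.12 rad and contact force between long_spanner and the fingers below 0.05 N and linear speed of long_spanner below 0.02 m/s), for 0.2 s.
At the end, for the whole second after the job is handed in: The long spanner lies in the holder: origin within 8 mm along and 5 mm across of its centre, 21 to 28.5 mm above the table, level within 0.06 rad, aligned within 0.12 rad, at rest, all four roller arms back under 0.06 rad. Nothing else moved by 20 mm or more (x of long_spanner in the frame of holder between -0.008 and 0.008 m and y of long_spanner in the frame of holder between -0.005 and 0.005 m and angle between the y axis of long_spanner and the x axis of holder, either way round below 0.12 rad and z of long_spanner in the frame of holder between 0.021 and 0.0285 m and angle between long_spanner's own z axis and vertical below 0.06 rad and linear speed of long_spanner below 0.01 m/s and value of joint each of jaw_near_left, jaw_near_right, jaw_far_left, jaw_far_right below 0.06 rad); the robot touches nothing.
It fails at once if the short spanner is moved by 20 mm or more (distance of short_spanner from where it was at the start of the episode above 0.02 m).
It fails at once if a push block, the oak strip, the tin or the offcut is moved by 20 mm or more (distance of any of push_block_a, push_block_b, oak_strip, tin, offcut from where it was at the start of the episode above 0.02 m).
It also fails if it takes over 45 s, if anything falls off the work surface, if the arm or the gripper's body presses on something with over 40 N, if the wrist force passes 120 N, or if a joint passes its speed limit or range.

### The arm

A 7-joint arm with a two-finger parallel gripper is mounted at the origin on a cart in front of the work surface, level with it; the furniture and walls round the work are solid. World frame = base frame: x ahead of the robot, y to its left, z up, the work surface at z = 0. Lengths are in m, angles in rad, forces in N, time in s.
With the tool pointing down it reaches from about 0.35 to 0.9 m from the base axis. Payload 8.1 kg.
Tool frame: the origin (TCP) lies midway between the tips of the shut fingers; the grasp point (between the pads) lies 19 mm behind it; z points along the fingers, y is the line along which they close (so a half turn about z gives the same grasp; the last joint's range is limited). The gripper opens to 92 mm and grips with 3 to 60 N. Pads are 19 mm wide; open, the fingers measure 130 mm over their backs; the gripper's body (75 mm by 190 mm) begins 47 mm behind the grasp point.
Start: joints at [-1.211, 0.434, 0.025, 1.573, -0.012, 1.134, -0.075], TCP at [0.279, 0.559, 0.227] pointing down, gripper open.
Joint ranges: [-2.62, 2.62], [-0.44, 2.09], [-1.27, 1.32], [0.08, 2.57], [-1.32, 4.46], [0.12, 2], [-2.74, 2.74]. Speed limits (rad/s): [2.22, 2.22, 3.01, 3.01, 3.14, 3.14, 3.14].

### API

Orientations are given as a rotation vector (axis times angle).
In Python, from cell import observe, get_image, camera_model, sign_off, recognise, silhouettes gives the robot as it stands.
- The arm moves only by the tool apply_moves, never from a script. Its argument "motion" is a list of rows, each an object of numbers: "x", "y", "z": the shift along the world's x, y, z in cm; "yaw": the turn about the world's z in degrees; "hand": the opening, from -1 (shut) to 1 (fully open), so that 0 is half open. In form: [{"x": .., "y": .., "z": .., "yaw": .., "hand": ..}, ...]. A call has 1 to 10 rows; each row is the pose to reach, as a shift and turn from the pose commanded when the call began; what a row does not reach only later rows make up. A row lasts 1/8 s, in which the tool goes at most 62.5 mm and 10.7 degrees, less where a joint would pass 70% of its speed; a pose out of reach is approached as far as the arm can. A call with a gripper value outside its range is refused whole. The fingers move at their own pace and stop on an object; "newtons" is the grip in N (left out, the last holds). Time passes only in rows, so rows that repeat a pose let the fingers close. It gives the time, the measured TCP pose, the force, the opening and the grip force at its end, in the units of the state.
- observe(): the state, without advancing time (a new reading comes with each control period).
- get_image(name): name is "scene" or "top"; returns the picture (384x512x3 uint8, blue, green, red); there is no depth.
- camera_model(name): a dict with "camera_matrix" (3x3 intrinsics, pixels), "T" (4x4, takes a point from camera to world coordinates). Camera axes: x right, y up, looking along -z (the intrinsics and any distortion apply to the point x, -y, -z); pixel columns grow to the right and rows downward; lengths in m; the calibration is good to about 2 mm. A picture is of the moment at which its call begins. camera_model takes no time and is no camera call.
- sign_off(): hands the job in; it is judged then, once.
Trained networks look in the newest picture that a camera, given by its name, has taken for a name from the list of things; names that differ only in an ending like _2 or _b are one class to them, and where a whole thing is asked for, a point or a joint stands for the part that bears it (a point fixed in the world has none). Each returns a list of dicts, best first, with "p" (0 to 1); they miss things now and then, are a little off and sometimes report something else, mostly with a low value. They report only what shows in the picture. A call takes as long as a camera call. They do not tell look-alikes from the thing itself.
- recognise(query, camera): "rect" ([left, top, right, bottom] in pixels, round what is visible of it).
- silhouettes(query, camera): "mask" (384x512 bool, what is visible of it) and "rect" ([left, top, right, bottom] in pixels, round what is visible of it).
The state is a dict: "clock": time; "joints": joint angles; "dq": joint speeds; "joint_efforts": joint torques, N m; "position": TCP position; "ee_rot": TCP orientation; "force": force on the tool from outside, world axes, zero at the start; "ft_torque": the same for the moment, N m; "width": opening from 0.0 (shut) to 1.0 (fully open); "gripper_force": force on a finger pad.
Only numpy, scipy, OpenCV 4.12 (cv2) and the standard library are available. Lean on these libraries where they do the work, as an engineer would, in place of code of your own. Each camera call takes 0.05 s, during which the arm holds its last target. There are 200 camera calls.

## Working session

There is one attempt and no reset: what is moved stays moved. The work goes in short steps, Python scripts to look and compute and a tool call to move; the robot and the scene stay as the last step left them, time stands still between calls to the robot, and variables do not carry over. Pictures are saved under pics/ and viewed, at most 10 in all, crops included, and the job is handed in when it is done.

Besides the shell and the picture viewer there is one more tool, called after "Call:" as name([rows], argument=value, ...), one row to a line, values as JSON. apply_moves: Moves the arm, as the interface text tells. Its arguments: {"type":"object","properties":{"motion":{"type":"array","items":{"type":"object","properties":{"x":{"type":"number"},"y":{"type":"number"},"z":{"type":"number"},"yaw":{"type":"number"},"hand":{"type":"number"}}}},"newtons":{"type":"number"}},"required":["motion"]}

```bash
mkdir -p pics; cat > h.py <<'E'
import numpy as np, cv2
from cell import *
def proj(P,cam):
    m=camera_model(cam);T=np.linalg.inv(m["T"]);P=np.atleast_2d(P)
    c=P@T[:3,:3].T+T[:3,3];K=np.array(m["camera_matrix"])
    u=np.c_[c[:,0],-c[:,1],-c[:,2]]@K.T
    return u[:,:2]/u[:,2:]
def back(uv,cam,z):
    m=camera_model(cam);T=np.array(m["T"]);K=np.array(m["camera_matrix"]);uv=np.atleast_2d(uv)
    d=np.c_[uv,np.ones(len(uv))]@np.linalg.inv(K).T
    d=(d*[1,-1,-1])@T[:3,:3].T;o=T[:3,3]
    return o+d*((z-o[2])/d[:,2])[:,None]
E
python3 - <<'E'
from h import *
for c in("top","scene"):
    m=camera_model(c);print(c,{k:(np.round(v,3).tolist() if not isinstance(v,str) else v) for k,v in m.items()})
    im=get_image(c);cv2.imwrite(f"pics/{c}0.png",cv2.resize(im,(800,600)))
    for q in("long_spanner","holder","short_spanner"):
        for r in silhouettes(q,c):
            ys,xs=np.nonzero(r["mask"]);rr=cv2.minAreaRect(np.c_[xs,ys].astype(np.float32))
            print(c,q,round(r["p"],2),np.round(r["rect"]),np.round(rr[0]),np.round(rr[1]),round(rr[2]),np.round(back([rr[0]],c,.02),3))
print(observe())
E
```

```text
top {'camera_matrix': [[465.839, 0.0, 254.69], [0.0, 465.839, 192.705], [0.0, 0.0, 1.0]], 'T': [[0.005, 0.98, -0.197, 0.304], [-1.0, 0.009, 0.017, 0.282], [0.019, 0.197, 0.98, 1.366], [0.0, 0.0, 0.0, 1.0]]}
top long_spanner 0.6 [242. 124. 291. 178.] [267. 151.] [49. 31.] 62 [[0.704 0.222 0.02 ]]
top holder 0.91 [ 95. 189. 132. 244.] [112. 216.] [22. 58.] 22 [[0.502 0.671 0.02 ]]
top holder 0.74 [223. 178. 257. 232.] [239. 205.] [20. 56.] 18 [[0.539 0.303 0.02 ]]
top short_spanner 0.52 [274. 196. 286. 229.] [279. 213.] [34.  9.] 86 [[0.514 0.188 0.02 ]]
scene {'camera_matrix': [[498.778, 0.0, 260.771], [0.0, 498.778, 183.56], [0.0, 0.0, 1.0]], 'T': [[-0.796, 0.29, -0.532, -0.229], [-0.606, -0.366, 0.706, 1.319], [0.01, 0.884, 0.467, 0.753], [0.0, 0.0, 0.0, 1.0]]}
scene long_spanner 0.45 [315. 178. 337. 187.] [325. 183.] [21.  7.] 21 [[0.448 0.08  0.02 ]]
scene holder 0.86 [233. 185. 285. 223.] [261. 203.] [49. 22.] 38 [[0.53  0.308 0.02 ]]
scene holder 0.62 [154. 246. 206. 297.] [178. 270.] [59. 27.] 49 [[0.494 0.681 0.02 ]]
scene short_spanner 0.6 [271. 185. 302. 198.] [287. 192.] [31.  7.] 15 [[0.508 0.205 0.02 ]]
{'clock': 0.4, 'joints': array([-1.21058875,  0.4346228 ,  0.02497899,  1.57330229, -0.011574  ,
        1.13398277, -0.07513201]), 'dq': array([ 0.00017077, -0.00206628,  0.00074799, -0.00075557,  0.00052386,
       -0.00126185,  0.00147621]), 'joint_efforts': array([-1.42977369e-03, -6.66976476e+01,  9.82601903e-01, -3.14407146e+01,
       -6.05904730e-02,  3.57877964e-02,  6.40894723e-05]), 'position': array([0.27904522, 0.55920121, 0.22662562]), 'ee_rot': array([ 7.20639355e-01,  3.05781948e+00, -2.71610133e-04]), 'force': array([-0.48844426,  0.55829691, -0.14700921]), 'ft_torque': array([ 0.00839067, -0.05262569,  0.03377908]), 'gripper_force': 0.0, 'width': 1.0018963636666818}
```

View pics/top0.png

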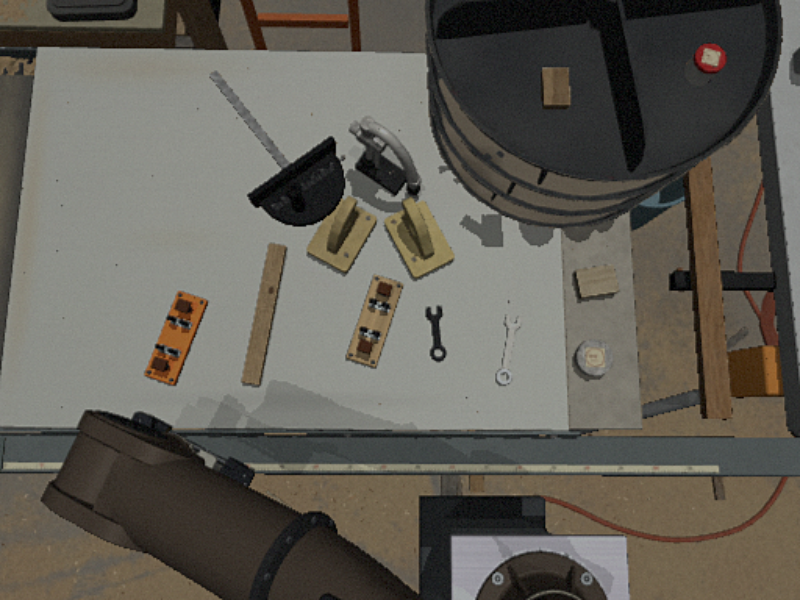

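View pics/scene0.png

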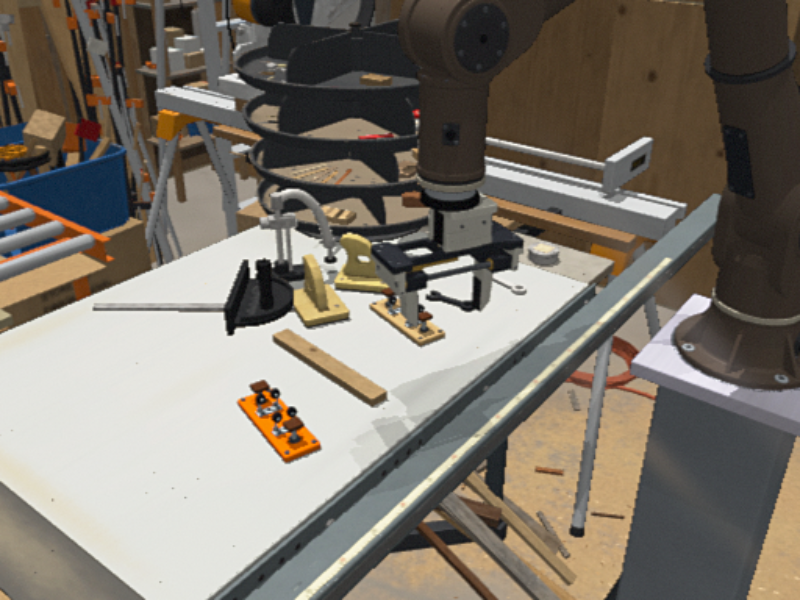

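The plywood holder is at about (375,320) and the long silver spanner at (510,350), both in the 800-px top view. The orange holder is a decoy. Next I'll measure both more precisely.

```bash
cat > meas.py <<'E'
from h import *
from scipy.optimize import minimize
def poly(x,y,a,L,W,z):
    p=np.array([[L,W],[-L,W],[-L,-W],[L,-W]])/2;c,s=np.cos(a),np.sin(a)
    return np.c_[p@np.array([[c,s],[-s,c]])+[x,y],np.full(4,z)]
def fit(mask,off,cam,p0,parts,S=8):
    """maximise IoU between mask (crop at off) and projected hull of boxes"""
    big=cv2.resize(mask.astype(np.uint8),None,fx=S,fy=S,interpolation=cv2.INTER_LINEAR if 0 else cv2.INTER_NEAREST)
    def cost(p):
        pts=np.vstack([poly(*p,*q) for q in parts]);uv=(proj(pts,cam)-off+.5)*S
        r=np.zeros_like(big);cv2.fillConvexPoly(r,cv2.convexHull(np.round(uv*16).astype(np.int32)),1,shift=4)
        return -(r&big).sum()/max((r|big).sum(),1)
    best=min((minimize(cost,p0+np.array([0,0,d]),method="Nelder-Mead",options=dict(initial_simplex=p0+np.array([0,0,d])+np.array([[0,0,0],[.01,0,0],[0,.01,0],[0,0,.1]]),xatol=1e-4,fatol=1e-5)) for d in(-.05,.05)),key=lambda r:r.fun)
    return best.x,best.fun
E
python3 - <<'E'
from meas import *
im=get_image("top")
# holder
x0,y0,x1,y1=215,170,265,240
c=im[y0:y1,x0:x1].astype(int);sat=c.max(2)-c.min(2)
m=(sat>35);
m=cv2.morphologyEx(m.astype(np.uint8),cv2.MORPH_CLOSE,np.ones((7,7)))
n,l,st,ce=cv2.connectedComponentsWithStats(m);k=1+st[1:,4].argmax();m=l==k
print(st[k])
print("holder",fit(m,np.array([x0,y0]),"top",np.array([.54,.30,-.3]),[(.17,.06,0),(.17,.06,.012)]))
# spanner
X0,Y0,X1,Y1=308,190,345,255
s=im[Y0:Y1,X0:X1].astype(np.int16);bg=cv2.medianBlur(im[Y0:Y1,X0:X1],31).astype(np.int16)
d=np.abs(s-bg).max(2);ms=d>9
ms=cv2.morphologyEx(ms.astype(np.uint8),cv2.MORPH_CLOSE,np.ones((3,3)))
n,l,st,ce=cv2.connectedComponentsWithStats(ms);k=1+st[1:,4].argmax();ms=l==k
yy,xx=np.nonzero(ms);r=cv2.minAreaRect(np.c_[xx+X0,yy+Y0].astype(np.float32));print(r,st[k])
bp=cv2.boxPoints(r);print(back(bp,"top",.006).round(4))
a=cv2.resize(im[y0:y1,x0:x1],None,fx=8,fy=8,interpolation=cv2.INTER_NEAREST)
b=cv2.resize(im[Y0:Y1,X0:X1],None,fx=8,fy=8,interpolation=cv2.INTER_NEAREST)
cc=cv2.findContours(cv2.resize(ms.astype(np.uint8),None,fx=8,fy=8,interpolation=0),0,1)[0];b2=b.copy();cv2.drawContours(b2,cc,-1,(0,0,255),1)
cc=cv2.findContours(cv2.resize(m.astype(np.uint8),None,fx=8,fy=8,interpolation=0),0,1)[0];cv2.drawContours(a,cc,-1,(0,0,255),1)
b2=cv2.copyMakeBorder(b2,0,a.shape[0]-b2.shape[0],0,0,0)
cv2.imwrite("pics/c1.png",np.hstack([a,b2]))
E
```

```text
[   7    6   36   59 1110]
holder (array([ 0.56083975,  0.36189684, -0.30631017]), np.float64(0.0))
((324.6965637207031, 224.2225341796875), (11.784432411193848, 45.845245361328125), 8.746162414550781) [  8  11  18  47 298]
[[0.4209 0.0799 0.006 ]
 [0.5556 0.0564 0.006 ]
 [0.5505 0.0217 0.006 ]
 [0.4159 0.046  0.006 ]]meas.py:12: RuntimeWarning: overflow encountered in scalar negative
  return -(r&big).sum()/max((r|big).sum(),1)
```

View pics/c1.png

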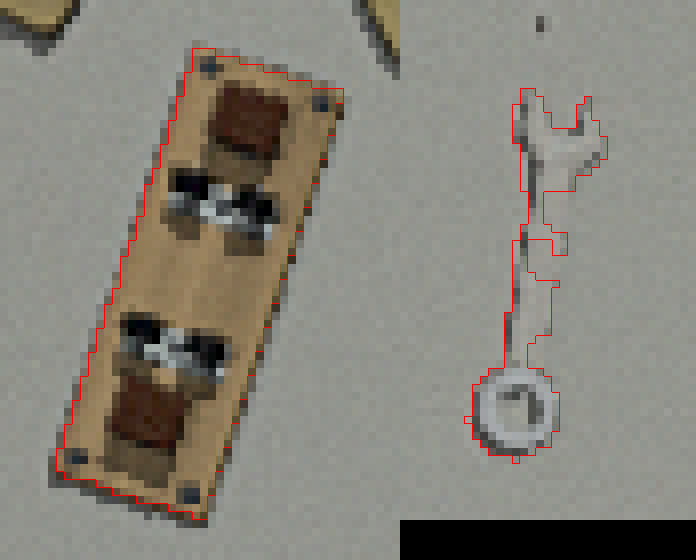

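Holder mask is clean. Spanner: ring at crop (516,411) and open head at about (562,140), with the shadow on its left side. Next: fix the overflow and compute both poses.

```bash
sed -i 's/-(r&big).sum()\/max((r|big).sum(),1)/-float((r\&big).sum(dtype=int))\/float((r|big).sum(dtype=int)+1)/' meas.py
python3 - <<'E'
from meas import *
im=get_image("top")
x0,y0,x1,y1=215,170,265,240
c=im[y0:y1,x0:x1].astype(int);sat=c.max(2)-c.min(2)
m=cv2.morphologyEx((sat>35).astype(np.uint8),cv2.MORPH_CLOSE,np.ones((7,7)))
n,l,st,ce=cv2.connectedComponentsWithStats(m);k=1+st[1:,4].argmax();m=l==k
print("holder",fit(m,np.array([x0,y0]),"top",np.array([.54,.30,-.3]),[(.17,.06,.012)]),fit(m,np.array([x0,y0]),"top",np.array([.54,.30,-.3]),[(.17,.06,0),(.17,.06,.012)]))
# check via rests
d=(c.max(2)<110)&(c[:,:,2]>c[:,:,0]+25)&(c[:,:,1]<60)
n,l,st,ce=cv2.connectedComponentsWithStats(d.astype(np.uint8))
R=[back(ce[i]+[x0,y0],"top",.0445)[0] for i in range(1,n) if st[i,4]>25];print(np.round(R,4))
if len(R)==2:
    v=R[1]-R[0];print("mid",np.mean(R,0),np.arctan2(v[1],v[0])%np.pi-np.pi,np.linalg.norm(v))
r=back([322.0,240.9],"top",.009)[0];o=back([327.75,207],"top",.009)[0];e=(o-r)/np.linalg.norm(o-r)
print("ring",r,"open",o,"ang",np.degrees(np.arctan2(e[1],e[0])),"origin",r+e*.0515, np.linalg.norm(o-r))
E
```

```text
holder (array([ 0.54072407,  0.30265475, -0.3071053 ]), np.float64(-0.9524345623416831)) (array([ 0.54177475,  0.30272335, -0.31225993]), np.float64(-0.9401019653423499))
[[0.5945 0.2857 0.0445]
 [0.4869 0.3204 0.0445]]
mid [0.54066811 0.30301849 0.0445    ] -0.31203653102747975 0.1130478909921706
ring [0.43557662 0.0607167  0.009     ] open [0.53610333 0.0412953  0.009     ] ang -10.934626650441187 origin [0.4861416  0.05094773 0.009     ] 0.10238560306798851
```

Call:
apply_moves([
  {"x": 20.7, "y": -50.8, "z": -8, "yaw": 16, "hand": 0},
  {"x": 20.7, "y": -50.8, "z": -8, "yaw": 16, "hand": 0},
  {"x": 20.7, "y": -50.8, "z": -8, "yaw": 16, "hand": 0},
  {"x": 20.7, "y": -50.8, "z": -8, "yaw": 16, "hand": 0},
  {"x": 20.7, "y": -50.8, "z": -8, "yaw": 16, "hand": 0},
  {"x": 20.7, "y": -50.8, "z": -8, "yaw": 16, "hand": 0},
  {"x": 20.7, "y": -50.8, "z": -8, "yaw": 16, "hand": 0},
  {"x": 20.7, "y": -50.8, "z": -8, "yaw": 16, "hand": 0},
  {"x": 20.7, "y": -50.8, "z": -8, "yaw": 16, "hand": 0},
  {"x": 20.7, "y": -50.8, "z": -8, "yaw": 16, "hand": 0},
])

```text
clock: 1.75
position: [0.487, 0.0465, 0.1465]
ee_rot: [0.3, 3.127, -0.003]
force: [-1.2, 1.6, 0.5]
width: 0.497
gripper_force: 0.0
```

Call:
apply_moves([
  {"z": -6},
  {"z": -11},
  {"z": -11},
  {"z": -11},
  {"z": -11},
])

```text
schema error: expected keys x, y, z, yaw, hand
```

```bash
python3 - <<'E'
from h import *
o=observe();print(o["position"],o["ee_rot"],o["force"])
im=get_image("top");cv2.imwrite("pics/t2.png",cv2.resize(im[150:270,270:380],None,fx=5,fy=5,interpolation=cv2.INTER_CUBIC))
E
```

```text
[0.48704325 0.04647487 0.14648425] [ 2.99953445e-01  3.12680311e+00 -2.74222371e-03] [-1.22040409  1.56187217  0.46492105]
```

View pics/t2.png

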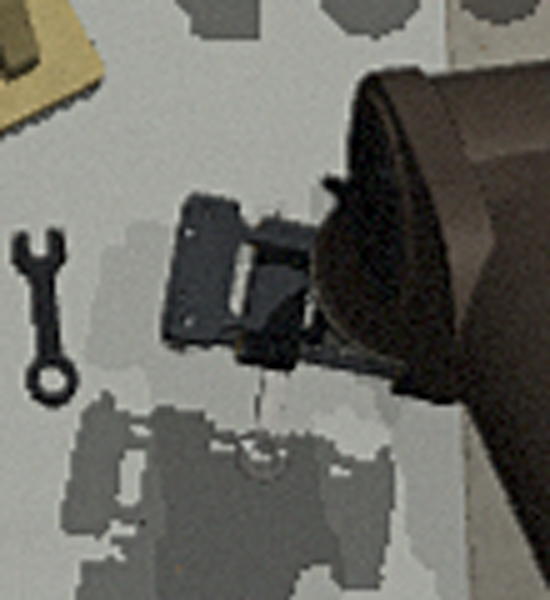

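The gripper is above the spanner: the ring shows at crop (262,455), below the hand, and the shank runs up between the fingers. I'll descend with all keys given.

Call:
apply_moves([
  {"x": 0, "y": 0, "z": -6, "yaw": 0, "hand": 0},
  {"x": 0, "y": 0, "z": -11, "yaw": 0, "hand": 0},
  {"x": 0, "y": 0, "z": -11, "yaw": 0, "hand": 0},
  {"x": 0, "y": 0, "z": -11, "yaw": 0, "hand": 0},
])

```text
clock: 2.3
position: [0.4868, 0.0522, 0.0382]
ee_rot: [0.286, 3.127, 0.001]
force: [0.9, -0.4, 0.2]
width: 0.499
gripper_force: 0.0
```

Call:
apply_moves([
  {"x": 0, "y": -0.1, "z": -2.5, "yaw": 0, "hand": 0},
  {"x": 0, "y": -0.1, "z": -3.4, "yaw": 0, "hand": 0},
  {"x": 0, "y": -0.1, "z": -3.4, "yaw": 0, "hand": 0},
  {"x": 0, "y": -0.1, "z": -3.4, "yaw": 0, "hand": 0},
])

```text
clock: 2.8
position: [0.4868, 0.0505, 0.0038]
ee_rot: [0.288, 3.127, 0.001]
force: [0.4, 1.0, -0.2]
width: 0.503
gripper_force: 0.0
```

Call:
apply_moves([
  {"x": 0, "y": 0, "z": -0.2, "yaw": 0, "hand": 0},
  {"x": 0, "y": 0, "z": -0.2, "yaw": 0, "hand": -1},
  {"x": 0, "y": 0, "z": -0.2, "yaw": 0, "hand": -1},
  {"x": 0, "y": 0, "z": -0.2, "yaw": 0, "hand": -1},
  {"x": 0, "y": 0, "z": -0.2, "yaw": 0, "hand": -1},
  {"x": 0, "y": 0, "z": -0.2, "yaw": 0, "hand": -1},
], newtons=25)

```text
clock: 3.55
position: [0.486, 0.0501, 0.0007]
ee_rot: [-0.288, -3.128, 0.0]
force: [0.8, -0.3, -0.1]
width: 0.147
gripper_force: 25.0
```

Call:
apply_moves([
  {"x": 0, "y": 0, "z": 5, "yaw": 0, "hand": -1},
  {"x": 0, "y": 3, "z": 9, "yaw": -2, "hand": -1},
  {"x": 2, "y": 9, "z": 9, "yaw": -4, "hand": -1},
  {"x": 5.5, "y": 14, "z": 9, "yaw": -7.2, "hand": -1},
  {"x": 5.5, "y": 20, "z": 9, "yaw": -7.2, "hand": -1},
  {"x": 5.5, "y": 25.2, "z": 9, "yaw": -7.2, "hand": -1},
  {"x": 5.5, "y": 25.2, "z": 9, "yaw": -7.2, "hand": -1},
  {"x": 5.5, "y": 25.2, "z": 9, "yaw": -7.2, "hand": -1},
  {"x": 5.5, "y": 25.2, "z": 9, "yaw": -7.2, "hand": -1},
])

```text
clock: 4.68
position: [0.5413, 0.3004, 0.0906]
ee_rot: [-0.487, -3.104, 0.002]
force: [0.3, -0.1, -0.8]
width: 0.145
gripper_force: 25.0
```

```bash
python3 - <<'E'
from h import *
o=observe();print(o["position"],o["ee_rot"],o["force"],o["width"])
im=get_image("scene");cv2.imwrite("pics/s3.png",cv2.resize(im[130:250,180:340],None,fx=5,fy=5,interpolation=cv2.INTER_CUBIC))
im=get_image("top");cv2.imwrite("pics/t3.png",cv2.resize(im[150:260,190:310],None,fx=5,fy=5,interpolation=cv2.INTER_CUBIC))
E
```

```text
[0.54131651 0.30040103 0.09064171] [-4.87135234e-01 -3.10355689e+00  1.58444215e-03] [ 0.28996146 -0.06123943 -0.77668872] 0.14544915578971337
```

View pics/s3.png

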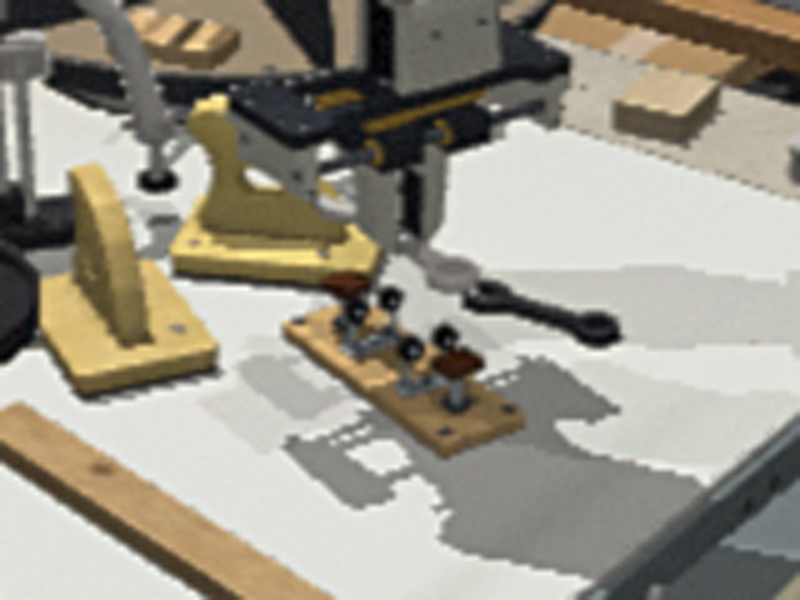

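View pics/t3.png

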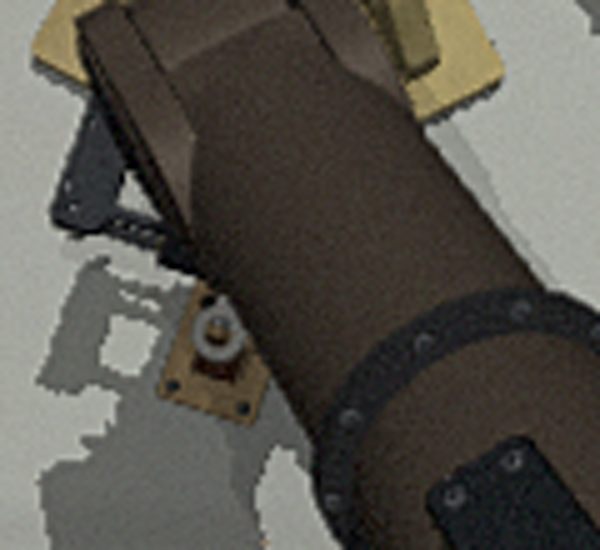

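The ring shows at top-crop (217,333), just above the rest, with the spanner held level. I'll check where it sits along the holder.

```bash
python3 - <<'E'
from h import *
print(back([190+217/5-.5,150+333/5-.5],"top",.099), observe()["position"])
im=get_image("top")[205:228,222:246].astype(int)
print(im.min(2)[:, ::1].tolist() if 0 else "")
g=(im.max(2)-im.min(2)<25)&(im.min(2)>125); ys,xs=np.nonzero(g);print(len(xs),xs.mean()+222,ys.mean()+205,xs.min()+222,xs.max()+222,ys.min()+205,ys.max()+205)
E
```

```text
[[0.49314822 0.31912789 0.099     ]] [0.5414281  0.30075304 0.09083301]

14 224.14285714285714 205.92857142857142 222 228 205 208
```

Call:
apply_moves([
  {"x": -0.1, "y": 0.1, "z": -2, "yaw": 0, "hand": -1},
  {"x": -0.1, "y": 0.1, "z": -3.8, "yaw": 0, "hand": -1},
  {"x": -0.1, "y": 0.1, "z": -3.8, "yaw": 0, "hand": -1},
  {"x": -0.1, "y": 0.1, "z": -3.8, "yaw": 0, "hand": -1},
  {"x": -0.1, "y": 0.1, "z": -3.8, "yaw": 0, "hand": -1},
])

```text
clock: 5.45
position: [0.5406, 0.3034, 0.0534]
ee_rot: [0.484, 3.103, 0.001]
force: [-0.4, 0.5, -1.2]
width: 0.147
gripper_force: 25.0
```

```bash
python3 - <<'E'
from h import *
im=get_image("top");o=observe();print(o["position"],o["force"])
cv2.imwrite("pics/t4.png",cv2.resize(im[170:250,210:270],None,fx=9,fy=7.5,interpolation=cv2.INTER_NEAREST))
E
```

```text
[0.54053662 0.30348609 0.05344033] [ 0.11296696 -0.46374091  0.0800897 ]
```

View pics/t4.png

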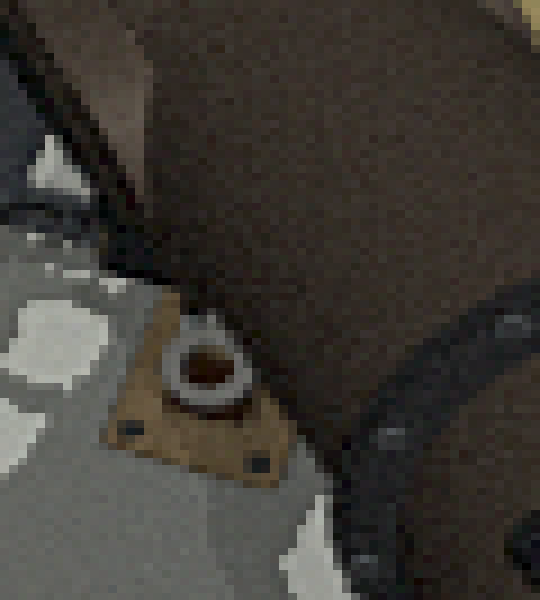

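```bash
python3 - <<'E'
from h import *
r=back([232.6,218.3],"top",.061)[0];a=-.31;c,s=np.cos(a),np.sin(a)
def H(p): d=np.array(p)-[.5407,.3028];return [c*d[0]+s*d[1],-s*d[0]+c*d[1]]
print(r,H(r[:2]),H(observe()["position"][:2]))
E
```

```text
[0.49253928 0.32100106 0.061     ] [np.float64(-0.05141746097201375), np.float64(0.002641632140085554)] [np.float64(-0.00036489279983030725), np.float64(0.0006035438099369092)]
```

Call:
apply_moves([
  {"x": 0, "y": -0.1, "z": -0.4, "yaw": 1, "hand": -1},
  {"x": 0, "y": -0.1, "z": -0.8, "yaw": 1, "hand": -1},
  {"x": 0, "y": -0.1, "z": -0.8, "yaw": 1, "hand": -1},
  {"x": 0, "y": -0.1, "z": -0.8, "yaw": 1, "hand": -1},
])

```text
clock: 6.0
position: [0.5402, 0.3018, 0.0449]
ee_rot: [0.457, 3.108, -0.001]
force: [0.2, -2.0, 3.4]
width: 0.148
gripper_force: 25.0
```

Call:
apply_moves([
  {"x": 0, "y": 0, "z": 0, "yaw": 0, "hand": -0.3},
  {"x": 0, "y": 0, "z": 0, "yaw": 0, "hand": -0.3},
  {"x": 0, "y": 0, "z": 0, "yaw": 0, "hand": -0.3},
  {"x": 0, "y": 0, "z": 2, "yaw": 0, "hand": -0.3},
  {"x": 0, "y": 0, "z": 6, "yaw": 0, "hand": -0.3},
  {"x": 0, "y": 0, "z": 10, "yaw": 0, "hand": -0.3},
  {"x": 0, "y": 0, "z": 10, "yaw": 0, "hand": -0.3},
])

```text
clock: 6.88
position: [0.542, 0.3034, 0.1481]
ee_rot: [0.456, 3.104, 0.007]
force: [-0.0, -0.2, -0.8]
width: 0.349
gripper_force: 0.0
```

```bash
python3 - <<'E'
from h import *
o=observe();print(o["position"],o["force"])
a=get_image("scene")[165:240,215:320];b=get_image("top")[170:250,210:270]
a=cv2.resize(a,(630,450),interpolation=2)[:, :480];b=cv2.resize(b,(320,427),interpolation=0);b=cv2.copyMakeBorder(b,0,23,0,0,0)
cv2.imwrite("pics/m5.png",np.hstack([a,b]))
E
```

```text
[0.54197579 0.30342737 0.14809548] [-0.04051324 -0.21301528 -0.76394471]
```

View pics/m5.png

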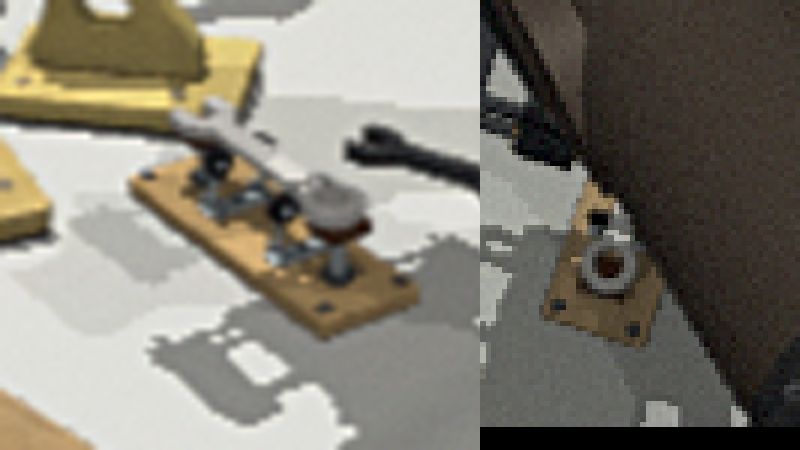

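The spanner lies level on both rests, released: ring at scene-crop (335,200), open head at (205,125). Next is a quick centring check.

```bash
python3 - <<'E'
from h import *
a=-.31;c,s=np.cos(a),np.sin(a)
def H(p): d=np.array(p)[:2]-[.5407,.3028];return np.round([c*d[0]+s*d[1],-s*d[0]+c*d[1]],4)
print(H(back([233.5,219.1],"top",.053)[0]))
for q in([270.3,197.8],[215+205/6-.5,165+122/6-.5]):print(H(back(q,"scene",.053)[0]))
print("rests/holder in scene:",)
for X in(-.085,.085):
  for Y in(-.03,.03):
    p=np.array([.5407+c*X-s*Y,.3028+s*X+c*Y,.012]);u=proj(p,"scene")[0];print(X,Y,((u+.5-[215,165])*6).round())
E
```

```text
[-0.0518  0.0001]
[-0.0487 -0.004 ]
[0.0511 0.0035]
rests/holder in scene:
-0.085 -0.03 [422. 291.]
-0.085 0.03 [320. 328.]
0.085 -0.03 [222. 149.]
0.085 0.03 [124. 181.]
```

Call:
apply_moves([
  {"x": 0, "y": 0.1, "z": 0, "yaw": -1, "hand": -1},
  {"x": 0, "y": 0.1, "z": -4, "yaw": -1, "hand": -1},
  {"x": 0, "y": 0.1, "z": -7.5, "yaw": -1, "hand": -1},
  {"x": 0, "y": 0.1, "z": -8.2, "yaw": -1, "hand": -1},
  {"x": 0, "y": 0.1, "z": -8.2, "yaw": -1, "hand": -1},
  {"x": 0, "y": 0.1, "z": -8.2, "yaw": -1, "hand": -1},
])

```text
clock: 7.72
position: [0.5409, 0.3037, 0.064]
ee_rot: [0.484, 3.103, 0.002]
force: [-0.5, -0.6, -0.4]
width: 0.005
gripper_force: 0.0
```

Call:
apply_moves([
  {"x": 0, "y": -0.1, "z": -0.8, "yaw": 0, "hand": -1},
  {"x": 0, "y": -0.1, "z": -1.3, "yaw": 0, "hand": -1},
  {"x": 0, "y": -0.1, "z": -1.7, "yaw": 0, "hand": -1},
  {"x": 0, "y": -0.1, "z": -2.1, "yaw": 0, "hand": -1},
  {"x": 0, "y": -0.1, "z": -2.5, "yaw": 0, "hand": -1},
  {"x": 0, "y": -0.1, "z": -2.9, "yaw": 0, "hand": -1},
  {"x": 0, "y": -0.1, "z": -3.1, "yaw": 0, "hand": -1},
  {"x": 0, "y": -0.1, "z": -3.1, "yaw": 0, "hand": -1},
  {"x": 0, "y": -0.1, "z": -3.1, "yaw": 0, "hand": -1},
])

```text
clock: 8.85
position: [0.5398, 0.3022, 0.0331]
ee_rot: [-0.484, -3.104, -0.001]
force: [-5.1, -3.2, 20.3]
width: 0.001
gripper_force: 10.2
```

Call:
apply_moves([
  {"x": 0, "y": 0, "z": -0.1, "yaw": 0, "hand": -1},
  {"x": 0, "y": 0, "z": -0.1, "yaw": 0, "hand": -1},
])

```text
clock: 9.1
position: [0.5398, 0.3022, 0.0329]
ee_rot: [-0.484, -3.104, -0.001]
force: [-8.0, -4.7, 29.5]
width: 0.007
gripper_force: 14.8
```

Call:
apply_moves([
  {"x": 0, "y": 0, "z": 3, "yaw": 0, "hand": -1},
  {"x": 0, "y": 0, "z": 9, "yaw": 0, "hand": -1},
  {"x": 0, "y": 0, "z": 15, "yaw": 0, "hand": -1},
  {"x": -5, "y": 5, "z": 16, "yaw": 0, "hand": -1},
  {"x": -10, "y": 10, "z": 16, "yaw": 0, "hand": -1},
  {"x": -15, "y": 15, "z": 16, "yaw": 0, "hand": -1},
  {"x": -15, "y": 20, "z": 16, "yaw": 0, "hand": -1},
  {"x": -15, "y": 20, "z": 16, "yaw": 0, "hand": -1},
  {"x": -15, "y": 20, "z": 16, "yaw": 0, "hand": -1},
])

```text
clock: 10.22
position: [0.3897, 0.502, 0.1899]
ee_rot: [-0.482, -3.104, 0.003]
force: [-0.8, 0.3, -0.3]
width: 0.007
gripper_force: 0.0
```

```bash
python3 - <<'E'
from h import *
o=observe();print(o["clock"],o["position"],o["force"])
a=get_image("scene")[165:240,215:320];b=get_image("top")[170:250,210:270]
a=cv2.resize(a,(630,450),interpolation=2)[:, :480];b=cv2.resize(b,(320,427),interpolation=0);b=cv2.copyMakeBorder(b,0,23,0,0,0)
cv2.imwrite("pics/m6.png",np.hstack([a,b]))
E
```

```text
10.225 [0.38970581 0.50198485 0.18986199] [-0.77455915  0.27624013 -0.27772604]
```

View pics/m6.png

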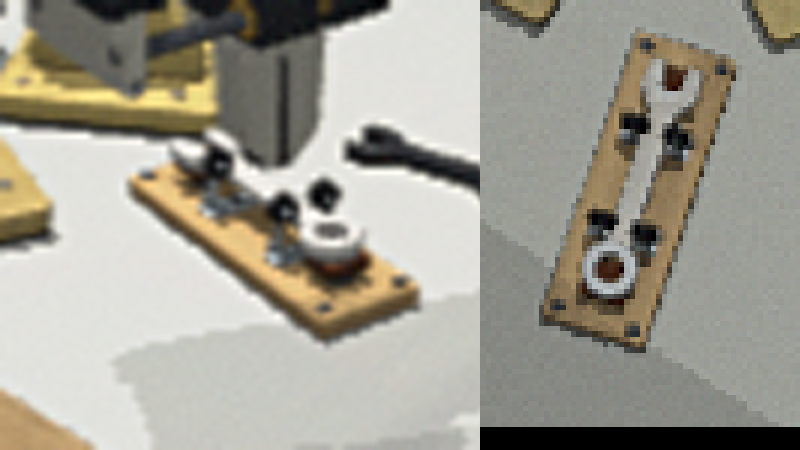

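The shank lies under all four rollers, with the ring at (609,270), the open head at (668,85), both ends low and centred. The press stopped hard at a tip height of 33 mm, which is the fully-home height.

```bash
python3 -c "
from cell import *
print(sign_off())"
```

```text
the job is handed in; nothing more can be done
None
```

The long spanner is clipped into the plywood holder, centred, level and fully home in the last pictures, and the job is handed in at about 10 s; sign-off returned no verdict.

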